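Put the lids back on the storage pots

TASK

The washed storage pots have dried: put each of the four bamboo lids back on the white pot it belongs to, by shape and size, so that every lid sits level and fully home on its rim. Leave the pots standing where they are, and do not push the kitchen timer or the garlic about.

Things in the scene. Friction and masses are not known exactly. Their poses are not given: they have to be found in the camera images.
- pot_large: the larger of the two round white stoneware pots, 108 mm across, 72 mm high, open at the top. Origin: centre of its underside on the worktop; z up. Wall 5 mm, inner floor at z = 6 mm, opening 98 mm across. Loose, standing upright. Lid fully home: its plate on the rim, its origin 58 mm above this origin. About 0.5 kg.
- pot_small: the smaller of the two round white stoneware pots, 76 mm across, 58 mm high, open at the top. Origin: centre of its underside on the worktop; z up. Wall 5 mm, inner floor at z = 6 mm, opening 66 mm across. Loose, standing upright. Lid fully home: its plate on the rim, its origin 44 mm above this origin. About 0.3 kg.
- pot_square: square white stoneware pot with rounded corners, 92 x 92 mm, 64 mm high, open at the top. Origin: centre of its underside on the worktop; z up. Wall 5 mm, inner floor at z = 6 mm, opening 82 x 82 mm, its sides along x and y. Loose, standing upright. Lid fully home: its plate on the rim, its origin 50 mm above this origin. About 0.4 kg.
- pot_oblong: oblong white stoneware pot with rounded corners, 112 mm along its x, 72 mm along its y, 52 mm high, open at the top. Origin: centre of its underside on the worktop; z up. Wall 5 mm, inner floor at z = 6 mm, opening 102 x 62 mm. Loose, standing upright. Lid fully home: its plate on the rim, its origin 38 mm above this origin. About 0.4 kg.
- lid_large: larger round bamboo lid, 110 mm across, for the large round pot. Lies grip up. Origin: centre of the flat underside. z 0-14 mm: grey tapered seal, smaller all round than the pot's opening by 9 mm at its foot, 2 mm at its top; z 14-22: wooden plate; z 22-50: round wooden knob, 28 mm across, on the lid's axis. About 0.13 kg.
- lid_small: smaller round bamboo lid, 78 mm across, for the small round pot. Lies grip up. Origin: centre of the flat underside. z 0-14 mm: grey tapered seal, smaller all round than the pot's opening by 9 mm at its foot, 2 mm at its top; z 14-22: wooden plate; z 22-50: round wooden knob, 28 mm across, on the lid's axis. About 0.07 kg.
- lid_square: square bamboo lid, 94 x 94 mm (sides along its x and y), for the square pot; fits at any quarter turn. Lies grip up. Origin: centre of the flat underside. z 0-14 mm: grey tapered seal, smaller all round than the pot's opening by 9 mm at its foot, 2 mm at its top; z 14-22: wooden plate; z 22-50: wooden grip bar, 46 mm long along the lid's x and 18 mm wide along its y, in the middle. About 0.11 kg.
- lid_oblong: oblong bamboo lid, 114 mm along its x and 74 mm along its y, for the oblong pot; fits either way round. Lies grip up. Origin: centre of the flat underside. z 0-14 mm: grey tapered seal, smaller all round than the pot's opening by 9 mm at its foot, 2 mm at its top; z 14-22: wooden plate; z 22-50: wooden grip bar, 56 mm long along the lid's x and 18 mm wide along its y, in the middle. About 0.12 kg.
- timer: round white clockwork kitchen timer with a red grip, 67 mm across, 40 mm high, a bystander standing loose among the pots and lids. Origin: centre of its underside.
- garlic: bulb of garlic, 54 mm across, 53 mm high, a bystander lying loose among the pots and lids. Origin: centre of its underside.

How it is judged:
By the outcome, as a careful person would: the job done as asked, in the order asked, and still so for the second after the job is handed in, with the robot touching nothing.
It also fails if it takes over 104 s, if anything falls off the work surface, if the arm or the gripper's body presses on something with over 40 N, if the wrist force passes 120 N, or if a joint passes its speed limit or range.

ROBOT

A 6-joint arm with a two-finger parallel gripper is mounted at the origin on a cart in front of the work surface, level with it; the furniture and walls round the work are solid. World frame = base frame: x ahead of the robot, y to its left, z up, the work surface at z = 0. Lengths are in m, angles in rad, forces in N, time in s.
With the tool pointing down it reaches from about 0.4 to 0.825 m from the base axis. Payload 7 kg.
Tool frame: the origin (TCP) lies on the centre line of the jaws, within the pads' length; the fingertips stand 19 mm ahead of it and the grasp point (between the pads) is the TCP; z points along the fingers, y is the line along which they close (so a half turn about z gives the same grasp; the last joint's range is limited). The gripper opens to 88 mm and grips with 3 to 60 N. Pads are 19 mm wide; open, the fingers measure 130 mm over their backs; the gripper's body (78 mm by 193 mm) begins 47 mm behind the grasp point.
Start: joints at [1.47, 0.359, 0.012, 0, -1.224, -0.288], TCP at [0.256, 0.625, 0.246] pointing down, gripper open.
Joint ranges: [-3.07, 3.07], [-1.43, 2.12], [-1.02, 1.25], [-3.03, 1.67], [-3.05, -0], [-3.03, 3.03]. Speed limits (rad/s): [2.39, 2.39, 3.01, 3.14, 3.14, 3.14].

INTERFACE

Orientations are given as [roll, pitch, yaw] about the fixed x, y, z axes, in that order (R = Rz(yaw) Ry(pitch) Rx(roll)).
In Python, from station import arm, imaging, models gives the robot as it stands.
- The arm moves only by the tool play_rows, never from a script. Its arguments are lists of equal length, an entry for each row: "travel": the shift along the tool's x, y, z in units of 25 mm (1.0 is 25 mm), a list of three; "twist": the turn about the tool's z in units of 0.15 rad (1.0 is 0.15 rad). A call has 1 to 8 rows; each row shifts and turns the commanded pose from where the row before left it, along the tool's axes as they then stand; what a row does not reach is not made up. A row lasts 1/8 s, in which the tool goes at most 62.5 mm and 10.7 degrees, less where a joint would pass 70% of its speed; a pose out of reach is approached as far as the arm can. A call with a number of a shift or a turn outside -1 to 1 is refused whole. A call with a gripper value outside its range is refused whole. "fingers" is the opening, from 0 (shut) to 1 (fully open), set as the call begins (left out, the last holds). The fingers move at their own pace and stop on an object; "newtons" is the grip in N (left out, the last holds). Time passes only in rows, so rows that do not move let the fingers close. It gives the time, the measured TCP pose, the force, the opening and the grip force at its end, in the units of the state.
- arm.get_state(): the state, without advancing time (a new reading comes with each control period).
- imaging.grab_frame(name): name is "side" or "top" or "wrist"; returns a dict with "pixels" (384x512x3 uint8, red, green, blue), "fx", "fy", "cx", "cy" (pixels), "R" (3x3) and "t" (3): a world point X has camera coordinates R X + t; the wrist camera has in their place "T_tool_cam" (4x4, takes a point from camera to tool coordinates, whose origin is the TCP and whose axes are the flange's). Camera axes: x right, y down, z forward; pixel columns grow to the right and rows downward; lengths in m; the calibration is good to about 2 mm. A picture is of the moment at which its call begins: read the wrist's pose just before it. There is no depth.
- arm.job_done(): hands the job in; it is judged then, once.
Trained networks look in the newest picture that a camera, given by its name, has taken for a name from the list of things; names that differ only in an ending like _2 or _b are one class to them, and where a whole thing is asked for, a point or a joint stands for the part that bears it (a point fixed in the world has none). Each returns a list of dicts, best first, with "confidence" (0 to 1); they miss things now and then, are a little off and sometimes report something else, mostly with a low value. They report only what shows in the picture. A call takes as long as a camera call.
- models.boxes_of(name, camera): "extent" ([centre column, centre row, width, height] in pixels, round what is visible of it).
- models.silhouettes(name, camera): "pixels" (384x512 bool, what is visible of it) and "extent" ([centre column, centre row, width, height] in pixels, round what is visible of it).
The state is a dict: "t": time; "q": joint angles; "qd": joint speeds; "joint_efforts": joint torques, N m; "eef_pos": TCP position; "ee_rot": TCP orientation; "force": force on the tool from outside, world axes, zero at the start; "moment": the same for the moment, N m; "width": finger opening in m; "gripper_force": force on a finger pad.
Only numpy, scipy, OpenCV 4.12 (cv2) and the standard library are available. Lean on these libraries where they do the work, as an engineer would, in place of code of your own. Each camera call takes 0.05 s, during which the arm holds its last target. There are 200 camera calls.

## Working session

There is one attempt and no reset: what is moved stays moved. The work goes in short steps, Python scripts to look and compute and a tool call to move; the robot and the scene stay as the last step left them, time stands still between calls to the robot, and variables do not carry over. Pictures are saved under pics/ and viewed, at most 14 in all, crops included, and the job is handed in when it is done.

Besides the shell and the picture viewer there is one more tool, called after "Call:" by a JSON object that holds its "api" and its "payload", one argument or row to a line. play_rows: Moves the arm, as the interface text tells. Shifts and turns lie within -1 to 1; 1 stands for 25 mm of shift or 0.15 rad of turn. Its arguments: {"type":"object","properties":{"travel":{"type":"array","items":{"type":"array","items":{"type":"number"}}},"twist":{"type":"array","items":{"type":"number"}},"fingers":{"type":"number"},"newtons":{"type":"number"}},"required":["travel","twist"]}

```bash
mkdir -p pics; ls; cat > h.py <<'E'
import numpy as np, cv2
from station import arm, imaging, models
def ray(f,u,v):
    R=np.array(f["R"]);t=np.array(f["t"])
    d=R.T@np.array([(u-f["cx"])/f["fx"],(v-f["cy"])/f["fy"],1.]);return -R.T@t,d
def at_z(f,u,v,z):
    c,d=ray(f,u,v);return c+d*(z-c[2])/d[2]
def proj(f,X):
    p=np.array(f["R"])@np.array(X,float)+np.array(f["t"]);return np.array([f["fx"]*p[0]/p[2]+f["cx"],f["fy"]*p[1]/p[2]+f["cy"]])
E
python3 - <<'E'
from h import *
s=arm.get_state();print({k:np.round(v,3) for k,v in s.items()})
for n in("top","side"):
    f=imaging.grab_frame(n);cv2.imwrite(f"pics/{n}0.png",f["pixels"][:,:,::-1])
    c=-np.array(f["R"]).T@np.array(f["t"]);print(n,c.round(3),np.round(f["R"],3).tolist(),f["fx"],f["cx"],f["cy"])
    for o in "pot_large pot_small pot_square pot_oblong lid_large lid_small lid_square lid_oblong timer garlic".split():
        print(n,o,[(np.round(b["extent"],1).tolist(),round(b["confidence"],2)) for b in models.boxes_of(o,n)[:3]])
E
```

```text
pics
{'t': np.float64(0.0), 'q': array([ 1.47 ,  0.359,  0.011, -0.   , -1.224, -0.288]), 'qd': array([-0.001,  0.001, -0.001, -0.001,  0.   ,  0.002]), 'joint_efforts': array([-2.0000e-03, -5.8272e+01,  2.9307e+01,  6.9980e+00,  7.0000e-03,
       -0.0000e+00]), 'eef_pos': array([0.256, 0.624, 0.245]), 'ee_rot': array([ 3.14 , -0.   , -0.389]), 'force': array([-0.583, -0.127,  0.872]), 'moment': array([ 0.023, -0.043,  0.009]), 'gripper_force': np.float64(0.0), 'width': np.float64(0.088)}
top [0.305 0.098 1.069] [[0.007, -1.0, 0.011], [-0.983, -0.009, -0.183], [0.184, -0.01, -0.983]] 375.939278366129 253.79799845682453 193.4165344103343
top pot_large [([199.6, 212.8, 36.1, 38.5], 0.7)]
top pot_small []
top pot_square [([258.4, 164.4, 30.8, 35.7], 0.67), ([286.9, 190.8, 15.4, 17.1], 0.19)]
top pot_oblong [([376.1, 216.1, 35.7, 41.9], 0.66)]
top lid_large [([133.8, 215.8, 41.0, 38.7], 0.67)]
top lid_small [([250.4, 215.3, 28.0, 28.4], 0.69)]
top lid_square [([370.6, 168.8, 34.7, 35.5], 0.62)]
top lid_oblong [([318.2, 166.4, 32.4, 42.9], 0.73), ([375.5, 215.9, 35.4, 43.0], 0.58)]
top t
[... 206 characters left out ...]
.255, 0.845, -0.47]] 463.5131602689604 251.20938736376453 206.04633768308963
side pot_large [([216.9, 190.8, 34.6, 30.5], 0.98)]
side pot_small [([244.9, 248.4, 30.4, 36.2], 0.6), ([296.7, 245.1, 45.0, 27.8], 0.51)]
side pot_square [([279.8, 210.5, 40.6, 32.2], 0.77), ([262.7, 291.9, 50.6, 39.9], 0.16)]
side pot_oblong [([263.5, 293.9, 54.2, 38.2], 0.79)]
side lid_large [([204.0, 171.1, 28.8, 19.7], 0.56)]
side lid_small [([231.1, 218.4, 28.4, 22.7], 0.81), ([262.4, 231.2, 15.1, 17.0], 0.55)]
side lid_square [([327.1, 286.4, 53.5, 33.5], 0.68)]
side lid_oblong [([296.3, 245.0, 46.8, 27.8], 0.73)]
side timer [([282.9, 268.3, 31.0, 23.2], 0.56)]
side garlic [([262.5, 229.2, 18.2, 21.7], 0.66)]
```

```bash
python3 - <<'E'
import cv2
a=cv2.imread("pics/top0.png")[130:255,100:420];cv2.imwrite("pics/top0c.png",cv2.resize(a,None,fx=2.5,fy=2.5,interpolation=3))
a=cv2.imread("pics/side0.png")[130:330,150:390];cv2.imwrite("pics/side0c.png",cv2.resize(a,None,fx=3,fy=3,interpolation=3))
E
```

```text
(no output)
```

View pics/top0c.png

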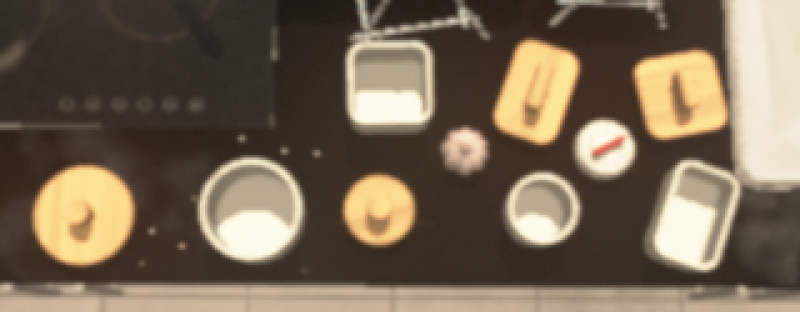

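View pics/side0c.png

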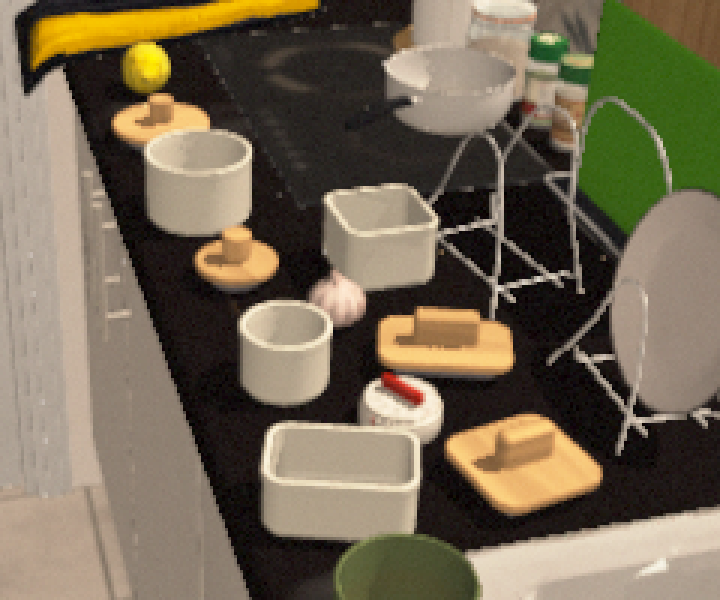

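Both pictures agree. In the top view, full-frame pixels, the lids are large (134,216), small (251,214), oblong (315,166) and square (372,168). The pots are large (200,213), square (256,164), small (317,213) and oblong (377,216), with garlic at (286,190) and the timer at (342,189). Next I fit 3D outlines to the silhouettes.

```bash
cat > fit.py <<'E'
from h import *
from scipy.optimize import minimize
from scipy.spatial.transform import Rotation as Rot
th=np.linspace(0,2*np.pi,48,endpoint=False)
circ=lambda d,z:[(d/2*np.cos(a),d/2*np.sin(a),z) for a in th]
def rrect(a,b,r,z):return [(np.sign(np.cos(t))*(a/2-r)+r*np.cos(t),np.sign(np.sin(t))*(b/2-r)+r*np.sin(t),z) for t in th+1e-3]
M={"pot_large":[circ(.108,0)+circ(.108,.072)],"pot_small":[circ(.076,0)+circ(.076,.058)],
"pot_square":[rrect(.092,.092,.014,0)+rrect(.092,.092,.014,.064)],"pot_oblong":[rrect(.112,.072,.014,0)+rrect(.112,.072,.014,.052)],
"lid_large":[circ(.11,.014)+circ(.11,.022)+circ(.080,0),circ(.028,.022)+circ(.028,.05)],
"lid_small":[circ(.078,.014)+circ(.078,.022)+circ(.048,0),circ(.028,.022)+circ(.028,.05)],
"lid_square":[rrect(.094,.094,.014,.014)+rrect(.094,.094,.014,.022),rrect(.046,.018,.003,.022)+rrect(.046,.018,.003,.05)],
"lid_oblong":[rrect(.114,.074,.014,.014)+rrect(.114,.074,.014,.022),rrect(.056,.018,.003,.022)+rrect(.056,.018,.003,.05)],
"timer":[circ(.067,0)+circ(.067,.025)],"garlic":[circ(.054,.02)]}
def cam(n):
    s=arm.get_state();f=imaging.grab_frame(n)
    if n=="wrist":
        T=np.eye(4);T[:3,:3]=Rot.from_euler("xyz",s["ee_rot"]).as_matrix();T[:3,3]=s["eef_pos"]
        C=np.linalg.inv(T@np.array(f["T_tool_cam"]));f["R"]=C[:3,:3];f["t"]=C[:3,3]
    return f
S=4
def render(f,o,p,z0=0):
    c,s=np.cos(p[2]),np.sin(p[2]);m=np.zeros((384*S,512*S),np.uint8);R=np.array(f["R"]);t=np.array(f["t"])
    for part in M[o]:
        P=np.array(part);W=np.c_[p[0]+c*P[:,0]-s*P[:,1],p[1]+s*P[:,0]+c*P[:,1],P[:,2]+z0]@R.T+t
        uv=np.c_[f["fx"]*W[:,0]/W[:,2]+f["cx"],f["fy"]*W[:,1]/W[:,2]+f["cy"]]
        h=cv2.convexHull(((uv+.5)*S*16).astype(np.int32));cv2.fillConvexPoly(m,h,1,shift=4)
    return cv2.resize(m.astype(np.float32),(512,384),interpolation=cv2.INTER_AREA)
def fit(o,views,p0,z0=0):
    "views: list of (frame,mask)"
    def cost(p):
        tot=0
        for f,m in views:
            r=render(f,o,p,z0);tot+=1-np.minimum(r,m).sum()/np.maximum(r,m).sum()
        return tot/len(views)
    best=None
    rnd=o in("pot_large","pot_small","lid_large","lid_small","timer","garlic")
    for y in([0] if rnd else ([p0[2]] if len(p0)>2 else np.arange(0,np.pi,np.pi/6))):
        p=np.array([p0[0],p0[1],y]);sx=np.array([p,p+[.012,0,0],p+[0,.012,0],p+[0,0,.2]])
        r=minimize(cost,p,method="Nelder-Mead",options=dict(initial_simplex=sx,maxfev=130,xatol=2e-4,fatol=1e-4))
        if best is None or r.fun<best.fun:best=r
    return best.x,best.fun
E
cat > run1.py <<'E'
from fit import *
px=dict(lid_large=(134,216),lid_small=(251,214),lid_oblong=(315,166),lid_square=(372,168),pot_large=(200,213),pot_square=(256,164),pot_small=(317,213),pot_oblong=(377,216),garlic=(286,190),timer=(342,189))
F={n:cam(n) for n in("top","side")}
for o,uv in px.items():
    g=at_z(F["top"],*uv,.03)[:2];V=[]
    for n in F:
        e=proj(F[n],[*g,.03])
        L=[b for b in models.silhouettes(o,n) if np.hypot(*(np.array(b["extent"][:2])-e))<14]
        V.append((F[n],L[0]["pixels"].astype(np.float32)) if L else None)
    for lab,vv in(("top",V[:1]),("side",V[1:]),("both",V)):
        vv=[v for v in vv if v]
        if vv:
            p,c=fit(o,vv,g);print(o,lab,p.round(4),round(c,3))
E
python3 run1.py
```

```text
lid_large side [0.4342 0.4224 0.1693] 0.345
lid_large both [0.4342 0.4224 0.1693] 0.345
lid_small top [0.4424 0.0959 0.0581] 0.051
lid_small side [0.4411 0.0888 0.2915] 0.071
lid_small both [0.4422 0.0946 0.0616] 0.096
lid_oblong top [ 0.582  -0.0828 -0.3436] 0.05
lid_oblong side [ 0.578  -0.0946 -0.3619] 0.104
lid_oblong both [ 0.5817 -0.0839 -0.3533] 0.146
lid_square top [ 0.5801 -0.2506  1.7948] 0.077
lid_square side [ 0.5797 -0.2556  3.3013] 0.086
lid_square both [ 0.5796 -0.2533  3.3382] 0.094
pot_large top [0.437  0.2339 0.2852] 0.041
pot_large side [0.4354 0.2326 0.2796] 0.061
pot_large both [0.4365 0.234  0.2777] 0.053
pot_square side [ 0.5784  0.085  -0.1137] 0.122
pot_square both [ 0.5784  0.085  -0.1137] 0.122
pot_small top [ 0.4424 -0.0849  0.0377] 0.081
pot_small side [ 0.44   -0.0831  0.1246] 0.126
pot_small both [ 0.4416 -0.0846  0.019 ] 0.107
pot_oblong top [ 0.4364 -0.2531  2.7286] 0.091
pot_oblong side [ 0.4373 -0.2524  2.7495] 0.097
pot_oblong both [ 0.4368 -0.2524 -0.3857] 0.095
garlic top [ 0.5107 -0.0012  0.0587] 0.18
garlic side [ 0.5148  0.0054 -0.0618] 0.339
garlic both [ 5.129e-01  3.000e-04 -6.150e-02] 0.273
timer top [ 0.5157 -0.1605  0.    ] 0.076
timer side [ 0.5156 -0.1624  0.0963] 0.281
timer both [ 0.5158 -0.1613 -0.0241] 0.18
```

Call:
{"api": "play_rows", "payload": {
  "travel": [
    [1, 0.5, 0],
    [1, 0.5, 0],
    [1, 0.5, 0],
    [1, 0.5, 0],
    [1, 0.5, 0],
    [1, 0.5, 0],
    [1, 0.5, 0],
    [1, 0.5, 0]
  ],
  "twist": [0, 0, 0, 0, 0, 0, 0, 0],
  "fingers": 0.65
}}

```text
t: 3.2
eef_pos: [0.4043, 0.4543, 0.2458]
ee_rot: [-3.141, 0.0, -0.389]
force: [-0.1, -0.4, 0.1]
width: 0.057
gripper_force: 0.0
```

```bash
cat >> fit.py <<'E'
def delta(x,y,z,yaw=None):
    s=arm.get_state();R=Rot.from_euler("xyz",s["ee_rot"]).as_matrix()
    d=R.T@(np.array([x,y,z])-s["eef_pos"])/.025
    print("t",round(float(s["t"]),2),"tcp",np.round(s["eef_pos"],4),"rpy",np.round(s["ee_rot"],3),"units",d.round(2),"" if yaw is None else "twist %.2f"%(-(yaw-s["ee_rot"][2])/.15))
def look(n,objs,pic=None):
    "objs: name->(guess x,y,[yaw],z0)"
    f=cam(n)
    if pic:cv2.imwrite(f"pics/{pic}.png",f["pixels"][:,:,::-1])
    for o,(g,z0) in objs.items():
        e=proj(f,[*g[:2],.03+z0])
        L=sorted(models.silhouettes(o,n),key=lambda b:np.hypot(*(np.array(b["extent"][:2])-e)))
        for b in L[:1]:
            m=b["pixels"].astype(np.float32);m[0]=m[0]
            p,c=fit(o,[(f,m)],g,z0);print(n,o,"exp",e.round(),"ext",np.round(b["extent"]),"conf %.2f"%b["confidence"],p.round(4),round(c,3))
        if not L:print(o,"none; exp",e.round())
E
python3 - <<'E'
from fit import *
look("wrist",dict(lid_large=((.434,.4224),0),pot_large=((.4365,.234),0)),"w1")
look("top",dict(lid_large=((.434,.4224),0),pot_square=((.578,.085),0)))
E
```

```text
wrist lid_large exp [269. 143.] ext [268. 140.  90.  89.] conf 0.87 [0.4342 0.4247 0.1541] 0.026
wrist pot_large exp [418.  79.] ext [432.  73. 126. 110.] conf 0.86 [0.4357 0.2318 0.1492] 0.047
top lid_large exp [133. 215.] ext [135. 215.  38.  43.] conf 0.77 [0.4348 0.4266 0.1515] 0.137
top pot_square exp [255. 166.] ext [258. 164.  32.  37.] conf 0.88 [0.5802 0.087  0.0155] 0.095
```

View pics/w1.png

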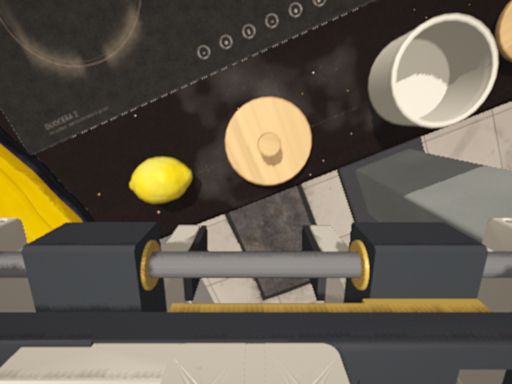

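The wrist view shows lid_large at (268,140) and pot_large at (432,73), and both fits agree with the top view. Next I go down onto the knob and grip it.

Call:
{"api": "play_rows", "payload": {
  "travel": [
    [0.78, 0.32, 1],
    [0.78, 0.32, 1],
    [0, 0, 1],
    [0, 0, 1],
    [0, 0, 1],
    [0, 0, 1],
    [0, 0, 1],
    [0, 0, 1]
  ],
  "twist": [0, 0, 0, 0, 0, 0, 0, 0]
}}

```text
t: 4.5
eef_pos: [0.4327, 0.4274, 0.0447]
ee_rot: [-3.141, -0.0, -0.387]
force: [-0.6, 0.2, -0.1]
width: 0.057
gripper_force: 0.0
```

Call:
{"api": "play_rows", "payload": {
  "travel": [
    [0, 0, 0],
    [0, 0, 0],
    [0, 0, 0],
    [0, 0, 0],
    [0, 0, 0]
  ],
  "twist": [0, 0, 0, 0, 0],
  "fingers": 0,
  "newtons": 25
}}

```text
t: 5.12
eef_pos: [0.4331, 0.4268, 0.0465]
ee_rot: [-3.141, -0.0, -0.389]
force: [-3.2, -1.1, 6.7]
width: 0.0273
gripper_force: 25.0
```

```bash
python3 - <<'E'
from fit import *
delta(.4357,.2325,.16)
E
```

```text
t 5.12 tcp [0.4331 0.4268 0.0465] rpy [-3.141 -0.    -0.389] units [ 3.04  7.15 -4.54]
```

Call:
{"api": "play_rows", "payload": {
  "travel": [
    [0, 0, -0.8],
    [0, 0, -1],
    [0, 0, -1],
    [0.4, 0.9, -1],
    [0.4, 0.9, -0.7],
    [0.4, 0.9, 0],
    [0.4, 0.9, 0],
    [0.4, 0.9, 0]
  ],
  "twist": [0, 0, 0, 0, 0, 0, 0, 0]
}}

```text
t: 6.12
eef_pos: [0.4363, 0.3017, 0.1572]
ee_rot: [3.14, 0.0, -0.389]
force: [-0.1, -0.7, -1.0]
width: 0.0273
gripper_force: 25.0
```

Call:
{"api": "play_rows", "payload": {
  "travel": [
    [0.4, 0.9, 0],
    [0.4, 0.9, 0],
    [0, 0, 0]
  ],
  "twist": [0, 0, 0]
}}

```text
t: 6.5
eef_pos: [0.438, 0.2522, 0.158]
ee_rot: [3.141, 0.0, -0.39]
force: [1.0, 0.5, 0.3]
width: 0.0272
gripper_force: 25.0
```

```bash
python3 - <<'E'
from fit import *
s=arm.get_state();p=s["eef_pos"]
delta(.4357,.2325,.105)
look("wrist",dict(lid_large=((p[0],p[1]),p[2]-.046),pot_large=((.4357,.2325),0)),"w2")
look("top",dict(pot_large=((.4357,.2325),0)))
E
```

```text
t 6.5 tcp [0.438  0.2522 0.158 ] rpy [ 3.141  0.    -0.39 ] units [0.21 0.76 2.12] 
wrist lid_large exp [255. 241.] ext [256. 222. 174. 160.] conf 0.92 [0.44   0.2516 0.0786] 0.407
wrist pot_large exp [274. 187.] ext [294. 170.  99.  74.] conf 0.63 [0.4353 0.231  0.1735] 0.861
pot_large none; exp [202. 215.]
```

View pics/w2.png

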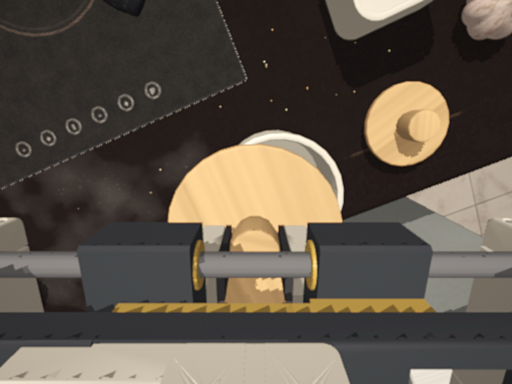

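The lid is held level at (256,225), with pot_large's rim showing behind it. I'll mask the gripper rows out of the fit and measure how far the lid sits off the TCP.

```bash
sed -i 's/r=render(f,o,p,z0);tot/r=render(f,o,p,z0);k=212 if f.get("w") else 384;r=r[:k];m=m[:k];tot/; s/f\["R"\]=C\[:3,:3\];/f["w"]=1;f["R"]=C[:3,:3];/' fit.py
python3 - <<'E'
from fit import *
s=arm.get_state();p=s["eef_pos"]
look("wrist",dict(lid_large=((p[0],p[1]),p[2]-.0445),lid_small=((.442,.0955),0)))
look("wrist",dict(lid_large=((p[0],p[1]),p[2]-.0465)))
E
```

```text
wrist lid_large exp [255. 242.] ext [255. 222. 176. 156.] conf 0.96 [0.4401 0.2542 0.0442] 0.012
lid_small none; exp [413. 125.]
wrist lid_large exp [255. 241.] ext [256. 223. 177. 161.] conf 0.59 [0.4395 0.2544 0.1071] 0.014
```

Call:
{"api": "play_rows", "payload": {
  "travel": [
    [0.14, 0.72, 0],
    [0, 0, 0.6],
    [0, 0, 0.6],
    [0, 0, 0.4],
    [0, 0, 0]
  ],
  "twist": [0, 0, 0, 0, 0]
}}

```text
t: 7.62
eef_pos: [0.4341, 0.236, 0.1168]
ee_rot: [3.139, 0.001, -0.389]
force: [0.3, 0.2, -0.6]
width: 0.0273
gripper_force: 25.0
```

Call:
{"api": "play_rows", "payload": {
  "travel": [
    [0, 0, 0.3],
    [0, 0, 0.3],
    [0, 0, 0]
  ],
  "twist": [0, 0, 0]
}}

```text
t: 8.0
eef_pos: [0.4346, 0.2346, 0.104]
ee_rot: [3.139, -0.001, -0.388]
force: [-0.9, -10.4, 15.0]
width: 0.0277
gripper_force: 25.0
```

Call:
{"api": "play_rows", "payload": {
  "travel": [
    [0, 0, 0],
    [0, 0, 0],
    [0, 0, 0],
    [0, 0, -0.8],
    [0, 0, -1],
    [0, 0.5, -1],
    [0, 1, -1],
    [0, 1, -1]
  ],
  "twist": [0, 0, 0, 0, 0, 0, 0, 0],
  "fingers": 0.65
}}

```text
t: 9.0
eef_pos: [0.4105, 0.1782, 0.2237]
ee_rot: [-3.142, 0.0, -0.388]
force: [-0.2, -0.1, 0.3]
width: 0.0569
gripper_force: 0.0
```

```bash
python3 - <<'E'
from fit import *
look("wrist",dict(lid_large=((.436,.233),.058),lid_small=((.442,.0955),0),pot_square=((.58,.086),0)),"w3")
look("top",dict(pot_large=((.4357,.2325),0),lid_large=((.436,.233),.058),lid_small=((.442,.0955),0)))
delta(.442,.0955,.046)
E
```

```text
wrist lid_large exp [195. 188.] ext [198. 183. 106. 102.] conf 0.60 [0.4355 0.233  0.1093] 0.016
wrist lid_small exp [311. 127.] ext [312. 124.  65.  65.] conf 0.89 [ 0.4424  0.0936 -0.0457] 0.023
wrist pot_square exp [275.  -5.] ext [287.  28. 106.  55.] conf 0.78 [0.5815 0.0811 1.6061] 0.02
top pot_large exp [202. 215.] ext [287. 191.  18.  18.] conf 0.15 [0.4357 0.2325 0.    ] 1.0
lid_large none; exp [199. 212.]
top lid_small exp [251. 213.] ext [252. 212.  18.  22.] conf 0.63 [0.4528 0.0884 0.1739] 0.759
t 9.4 tcp [0.4108 0.1788 0.2221] rpy [ 3.14e+00  1.00e-03 -3.89e-01] units [2.42 2.6  7.05]
```

View pics/w3.png

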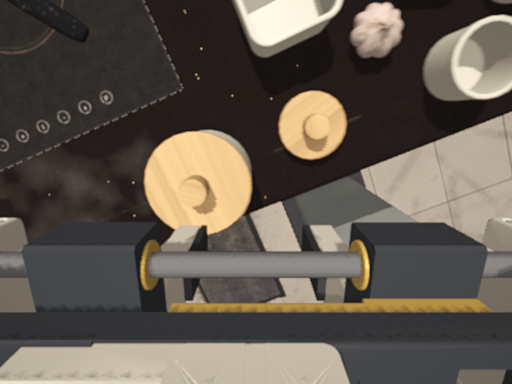

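lid_large sits on its pot at (198,183), matching the home height. lid_small is at (312,124), so I grip that next.

Call:
{"api": "play_rows", "payload": {
  "travel": [
    [0.8, 0.87, 0.6],
    [0.8, 0.87, 0.6],
    [0.8, 0.87, 0.8],
    [0, 0, 1],
    [0, 0, 1],
    [0, 0, 1],
    [0, 0, 1],
    [0, 0, 1]
  ],
  "twist": [0, 0, 0, 0, 0, 0, 0, 0]
}}

```text
t: 10.4
eef_pos: [0.4416, 0.0955, 0.0465]
ee_rot: [3.14, 0.001, -0.388]
force: [0.5, -0.3, -1.3]
width: 0.0568
gripper_force: 0.0
```

Call:
{"api": "play_rows", "payload": {
  "travel": [
    [0, 0, 0],
    [0, 0, 0],
    [0, 0, 0],
    [0, 0, 0],
    [0, 0, 0]
  ],
  "twist": [0, 0, 0, 0, 0],
  "fingers": 0
}}

```text
t: 11.02
eef_pos: [0.4421, 0.0957, 0.0489]
ee_rot: [-3.14, -0.001, -0.389]
force: [-2.3, -0.3, 7.9]
width: 0.0272
gripper_force: 25.0
```

```bash
python3 - <<'E'
from fit import *
delta(.442,-.085,.15)
E
```

```text
t 11.03 tcp [0.4421 0.0957 0.0489] rpy [-3.14e+00 -1.00e-03 -3.89e-01] units [ 2.74  6.69 -4.05]
```

Call:
{"api": "play_rows", "payload": {
  "travel": [
    [0, 0, -0.8],
    [0, 0, -1],
    [0, 0, -1],
    [0.4, 1, -0.9],
    [0.4, 1, -0.5],
    [0.4, 1, 0],
    [0.4, 1, 0],
    [0.4, 1, 0]
  ],
  "twist": [0, 0, 0, 0, 0, 0, 0, 0]
}}

```text
t: 12.02
eef_pos: [0.4403, -0.04, 0.1533]
ee_rot: [-3.141, -0.0, -0.389]
force: [-0.3, 0.0, 0.1]
width: 0.0271
gripper_force: 25.0
```

Call:
{"api": "play_rows", "payload": {
  "travel": [
    [0.3, 0.6, 0],
    [0, 0, 0]
  ],
  "twist": [0, 0]
}}

```text
t: 12.28
eef_pos: [0.4415, -0.0567, 0.1531]
ee_rot: [-3.141, 0.0, -0.391]
force: [0.3, 0.1, -0.8]
width: 0.0275
gripper_force: 25.0
```

```bash
python3 - <<'E'
from fit import *
s=arm.get_state();p=s["eef_pos"]
delta(.442,-.085,.092)
look("wrist",dict(lid_small=((p[0],p[1]),p[2]-.0475),pot_small=((.442,-.085),0),lid_oblong=((.582,-.083,-.35),0),pot_oblong=((.4366,-.2525,-.4),0)),"w4")
E
```

```text
t 12.28 tcp [ 0.4415 -0.0567  0.1531] rpy [-3.141  0.    -0.391] units [0.45 1.04 2.44] 
wrist lid_small exp [255. 240.] ext [255. 229. 119. 112.] conf 0.83 [ 0.4422 -0.0565  0.0226] 0.017
wrist pot_small exp [282. 182.] ext [288. 183.  83.  73.] conf 0.65 [ 0.439  -0.0847  0.0591] 0.459
wrist lid_oblong exp [219.  32.] ext [224.  51.  93. 102.] conf 0.67 [ 0.5819 -0.0874 -0.345 ] 0.021
wrist pot_oblong exp [458. 118.] ext [457. 115. 106. 138.] conf 0.86 [ 0.4333 -0.2599 -0.3253] 0.03
```

View pics/w4.png

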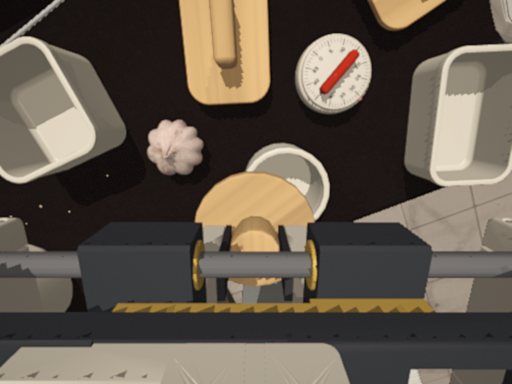

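The held lid is at (255,229), lid_oblong is at (224,51), and pot_small shows behind the lid at (288,183). I'll refit the pot with the lid's area left out.

```bash
cat >> fit.py <<'E'
def potfit(pot,lid,g,pl,zl):
    f=cam("wrist");e=proj(f,[*g[:2],.03])
    L=sorted(models.silhouettes(pot,"wrist"),key=lambda b:np.hypot(*(np.array(b["extent"][:2])-e)))
    if not L: return print("none")
    k=np.ones((3,3));occ=cv2.dilate((render(f,lid,pl,zl)>.05).astype(np.uint8),k,iterations=2)
    occ[212:]=1;keep=(1-occ).astype(np.float32);m=L[0]["pixels"]*keep
    def cost(p):
        r=render(f,pot,[*p[:2],g[2]+0*p[0]])*keep;return 1-np.minimum(r,m).sum()/np.maximum(r,m).sum()
    p=np.array(g[:2]);r=minimize(cost,p,method="Nelder-Mead",options=dict(initial_simplex=[p,p+[.008,0],p+[0,.008]],maxfev=90))
    print(pot,r.x.round(4),round(r.fun,3),m.sum())
E
python3 - <<'E'
from fit import *
potfit("pot_small","lid_small",(.442,-.085,0),(.4422,-.0565,0),.1056)
E
```

```text
pot_small [ 0.4389 -0.0845] 0.031 2559.0
```

Call:
{"api": "play_rows", "payload": {
  "travel": [
    [0.2, 0.53, 0],
    [0.2, 0.53, 0.3],
    [0, 0, 0.6],
    [0, 0, 0.6],
    [0, 0, 0.5],
    [0, 0, 0]
  ],
  "twist": [0, 0, 0, 0, 0, 0]
}}

```text
t: 13.38
eef_pos: [0.4402, -0.0848, 0.102]
ee_rot: [3.14, 0.002, -0.389]
force: [0.3, -0.8, -0.8]
width: 0.0271
gripper_force: 25.0
```

Call:
{"api": "play_rows", "payload": {
  "travel": [
    [0, 0, 0.25],
    [0, 0, 0.25],
    [0, 0, 0]
  ],
  "twist": [0, 0, 0]
}}

```text
t: 13.75
eef_pos: [0.442, -0.0844, 0.0916]
ee_rot: [-3.141, -0.002, -0.388]
force: [-1.6, -2.0, 9.4]
width: 0.0275
gripper_force: 25.0
```

Call:
{"api": "play_rows", "payload": {
  "travel": [
    [0, 0, 0],
    [0, 0, 0],
    [0, 0, 0],
    [0, 0, -0.8],
    [0, 0, -1],
    [0, 0, -1],
    [0.8, -0.3, -1],
    [0.8, -0.3, -1]
  ],
  "twist": [0, 0, 0, 0, 0, 0, 0, 0],
  "fingers": 0.65
}}

```text
t: 14.75
eef_pos: [0.4841, -0.0855, 0.2115]
ee_rot: [-3.141, -0.0, -0.389]
force: [0.4, -0.8, -0.7]
width: 0.0569
gripper_force: 0.0
```

```bash
python3 - <<'E'
from fit import *
look("wrist",dict(lid_small=((.441,-.085),.044),lid_oblong=((.582,-.086,-.35),0),lid_square=((.5796,-.2533,.2),0),pot_oblong=((.4366,-.2525,-.4),0)),"w5")
delta(.582,-.085,.046,-.35)
E
```

```text
wrist lid_small exp [270. 227.] ext [271. 220.  75.  62.] conf 0.66 [ 0.442  -0.084   0.0769] 0.026
wrist lid_oblong exp [221.  98.] ext [223.  96.  75. 109.] conf 0.88 [ 0.5811 -0.0872 -0.3406] 0.039
lid_square none; exp [371.  35.]
wrist pot_oblong exp [405. 164.] ext [410. 163.  90. 103.] conf 0.70 [ 0.4343 -0.2541 -0.3228] 0.061
t 15.0 tcp [ 0.4829 -0.0855  0.2097] rpy [ 3.141e+00  1.000e-03 -3.890e-01] units [ 3.67 -1.52  6.54] twist -0.26
```

View pics/w5.png

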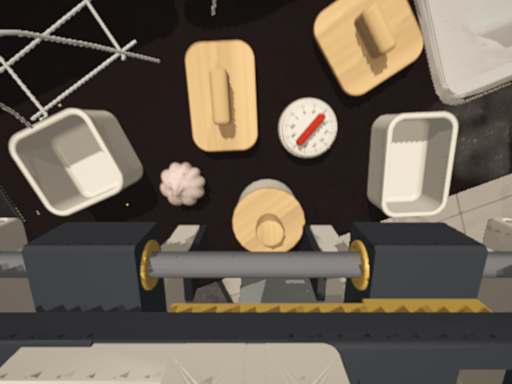

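lid_small is home at (271,220), and lid_oblong is at (223,96). Before going down I check how close the dish rack is to the gripper body.

```bash
python3 - <<'E'
from fit import *
f=imaging.grab_frame("top")
for uv in((243,144),(286,138),(294,144),(322,139),(365,131),(290,135)):print(uv,at_z(f,*uv,0).round(3),at_z(f,*uv,.15).round(3))
f=cam("wrist")
for uv in((156,61),(133,48),(43,115)):print(uv,at_z(f,*uv,0).round(3))
f=imaging.grab_frame("side")
for uv in((315,235),(333,247),(357,280),(391,268)):print("s",uv,at_z(f,*uv,0).round(3))
a=imaging.grab_frame("top")["pixels"][90:200,200:400,::-1];cv2.imwrite("pics/t5.png",cv2.resize(a,None,fx=4,fy=4,interpolation=3))
E
```

```text
(243, 144) [0.653 0.121 0.   ] [0.604 0.118 0.15 ]
(286, 138) [ 0.673 -0.007  0.   ] [0.621 0.008 0.15 ]
(294, 144) [ 0.655 -0.031  0.   ] [ 0.605 -0.013  0.15 ]
(322, 139) [ 0.671 -0.114  0.   ] [ 0.62  -0.085  0.15 ]
(365, 131) [ 0.697 -0.244  0.   ] [ 0.642 -0.196  0.15 ]
(290, 135) [ 0.682 -0.019  0.   ] [ 0.629 -0.003  0.15 ]
(156, 61) [ 0.647 -0.033  0.   ]
(133, 48) [ 0.669 -0.015  0.   ]
(43, 115) [0.646 0.119 0.   ]
s (315, 235) [ 0.655 -0.03   0.   ]
s (333, 247) [ 0.677 -0.097  0.   ]
s (357, 280) [ 0.672 -0.241  0.   ]
s (391, 268) [ 0.776 -0.217  0.   ]
```

View pics/t5.png

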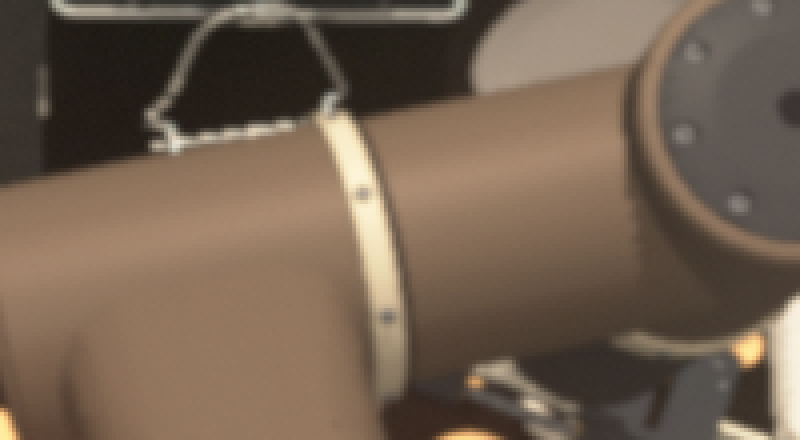

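The rack feet are at x≈0.655 and its wires lean away, so the body clears. I'll grip the bar about 5 mm short of centre for margin.

Call:
{"api": "play_rows", "payload": {
  "travel": [
    [0.86, -0.37, 0.2],
    [0.86, -0.37, 0.4],
    [0.86, -0.37, 0.9],
    [0.87, -0.37, 1],
    [0, 0, 1],
    [0, 0, 1],
    [0, 0, 1],
    [0, 0, 0.95]
  ],
  "twist": [0, 0, 0, -0.27, 0, 0, 0, 0]
}}

```text
t: 16.2
eef_pos: [0.577, -0.084, 0.0481]
ee_rot: [3.141, 0.001, -0.348]
force: [-0.3, 0.4, 0.4]
width: 0.0565
gripper_force: 0.0
```

Call:
{"api": "play_rows", "payload": {
  "travel": [
    [0, 0, 0],
    [0, 0, 0],
    [0, 0, 0],
    [0, 0, 0],
    [0, 0, 0]
  ],
  "twist": [0, 0, 0, 0, 0],
  "fingers": 0
}}

```text
t: 16.82
eef_pos: [0.5778, -0.084, 0.05]
ee_rot: [-3.141, -0.001, -0.348]
force: [-0.7, 0.3, 4.9]
width: 0.0182
gripper_force: 25.0
```

```bash
python3 - <<'E'
from fit import *
delta(.4365,-.2525,.13,-.38)
E
```

```text
t 16.82 tcp [ 0.5778 -0.084   0.05  ] rpy [-3.141e+00 -1.000e-03 -3.480e-01] units [-3.01  8.26 -3.2 ] twist 0.21
```

Call:
{"api": "play_rows", "payload": {
  "travel": [
    [0, 0, -0.8],
    [0, 0, -1],
    [0, 0, -1],
    [-0.3, 1, -0.9],
    [-0.4, 1, -0.4],
    [-0.4, 1, 0],
    [-0.4, 1, 0],
    [-0.4, 1, 0]
  ],
  "twist": [0, 0, 0, 0, 0, 0, 0, 0]
}}

```text
t: 17.82
eef_pos: [0.4882, -0.1866, 0.1509]
ee_rot: [3.141, 0.002, -0.349]
force: [0.5, -0.5, -2.5]
width: 0.0177
gripper_force: 25.0
```

Call:
{"api": "play_rows", "payload": {
  "travel": [
    [-0.4, 1, 0],
    [-0.4, 1, 0],
    [-0.4, 0.6, 0],
    [0, 0, 0]
  ],
  "twist": [0, 0, 0.2, 0]
}}

```text
t: 18.32
eef_pos: [0.4382, -0.2369, 0.1514]
ee_rot: [3.141, 0.001, -0.381]
force: [0.9, -0.1, -2.4]
width: 0.0177
gripper_force: 25.0
```

```bash
python3 - <<'E'
from fit import *
s=arm.get_state();p=s["eef_pos"]
delta(.4365,-.2525,.087,-.38)
look("wrist",dict(lid_oblong=((p[0]+.004,p[1],-.38),p[2]-.049),pot_oblong=((.4365,-.2525,-.37),0),lid_square=((.5796,-.2533,.2),0)),"w6")
potfit("pot_oblong","lid_oblong",(.4365,-.2525,-.38),(p[0]+.004,p[1],-.38),p[2]-.049)
E
```

```text
t 18.32 tcp [ 0.4382 -0.2369  0.1514] rpy [ 3.141e+00  1.000e-03 -3.810e-01] units [0.17 0.6  2.58] twist -0.01
wrist lid_oblong exp [252. 233.] ext [255. 219. 124. 166.] conf 0.69 [ 0.4419 -0.2381 -0.3795] 0.039
wrist pot_oblong exp [270. 190.] ext [279. 174.  72.  89.] conf 0.57 [ 0.4342 -0.255  -0.353 ] 0.915
wrist lid_square exp [209.  34.] ext [214.  55. 130. 108.] conf 0.88 [ 0.5793 -0.2538  0.1943] 0.024
pot_oblong [ 0.4352 -0.252 ] 0.308 241.0
```

View pics/w6.png

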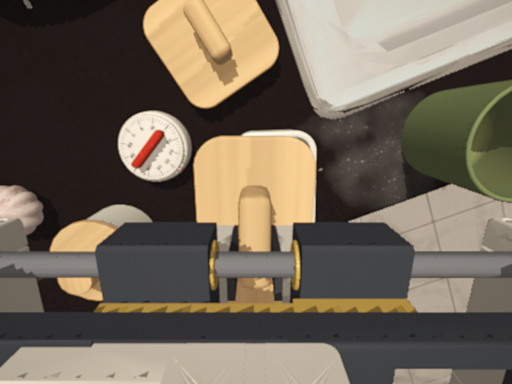

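The held lid is square to the pot, with the rim showing at (285,135). A green pot stands to the right at (460,140), so I check its clearance.

```bash
python3 - <<'E'
from fit import *
f=cam("wrist")
for uv in((404,135),(470,135),(490,195)):print(uv,at_z(f,*uv,0).round(3),at_z(f,*uv,.12).round(3))
look("side",dict(pot_oblong=((.4365,-.2525),0)))
a=imaging.grab_frame("side")["pixels"][200:384,170:390,::-1];cv2.imwrite("pics/s6.png",cv2.resize(a,None,fx=3,fy=3,interpolation=3))
E
```

```text
(404, 135) [ 0.434 -0.396  0.   ] [ 0.465 -0.341  0.12 ]
(470, 135) [ 0.41  -0.458  0.   ] [ 0.45  -0.377  0.12 ]
(490, 195) [ 0.338 -0.467  0.   ] [ 0.408 -0.382  0.12 ]
side pot_oblong exp [263. 288.] ext [260. 294.  55.  39.] conf 0.95 [ 0.4373 -0.2505 -0.3778] 0.135
```

View pics/s6.png

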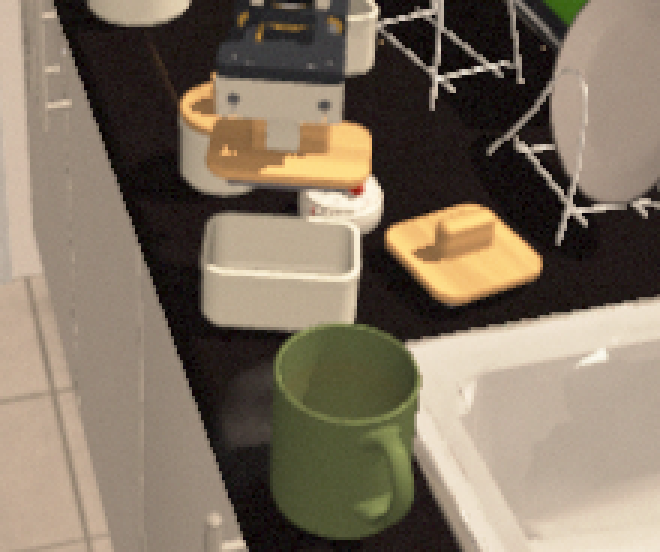

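The green mug begins at y≈-0.396, which is clear of the gripper body's end at about -0.34. Lowering the lid now.

Call:
{"api": "play_rows", "payload": {
  "travel": [
    [0, 0.3, 0],
    [0, 0.3, 0.3],
    [0, 0, 0.6],
    [0, 0, 0.6],
    [0, 0, 0.5],
    [0, 0, 0]
  ],
  "twist": [0, 0, 0, 0, 0, 0]
}}

```text
t: 19.58
eef_pos: [0.4335, -0.2498, 0.1004]
ee_rot: [3.141, 0.003, -0.378]
force: [0.1, 0.7, -0.1]
width: 0.0178
gripper_force: 25.0
```

Call:
{"api": "play_rows", "payload": {
  "travel": [
    [0, 0, 0.3],
    [0, 0, 0.3],
    [0, 0, 0]
  ],
  "twist": [0, 0, 0]
}}

```text
t: 19.95
eef_pos: [0.4347, -0.2511, 0.0876]
ee_rot: [3.14, -0.001, -0.377]
force: [-2.2, -2.4, 5.1]
width: 0.0178
gripper_force: 25.0
```

Call:
{"api": "play_rows", "payload": {
  "travel": [
    [0, 0, 0.12],
    [0, 0, 0.08],
    [0, 0, 0]
  ],
  "twist": [0, 0, 0]
}}

```text
t: 20.32
eef_pos: [0.4358, -0.2515, 0.0855]
ee_rot: [3.14, -0.005, -0.376]
force: [-9.3, -0.2, 33.3]
width: 0.0179
gripper_force: 25.0
```

Call:
{"api": "play_rows", "payload": {
  "travel": [
    [0, 0, 0],
    [0, 0, 0],
    [0, 0, 0],
    [0, 0, -0.8],
    [0, 0, -1],
    [0, 0, -1],
    [0.8, -0.3, -1],
    [0.8, -0.3, -1]
  ],
  "twist": [0, 0, 0, 0, 0, 0, 0, 0],
  "fingers": 0.65
}}

```text
t: 21.32
eef_pos: [0.4774, -0.2508, 0.2025]
ee_rot: [-3.142, 0.0, -0.378]
force: [0.6, -0.6, -1.3]
width: 0.0569
gripper_force: 0.0
```

```bash
python3 - <<'E'
from fit import *
look("wrist",dict(lid_oblong=((.437,-.252,-.38),.038),lid_square=((.5796,-.2533,.2),0)),"w7")
look("side",dict(lid_oblong=((.437,-.252,-.38),.038)))
delta(.5795,-.2533,.048,.195)
E
```

```text
wrist lid_oblong exp [270. 225.] ext [271. 208.  76.  81.] conf 0.84 [ 0.4379 -0.252  -0.379 ] 0.033
wrist lid_square exp [221.  92.] ext [224.  90. 107. 111.] conf 0.66 [ 0.5789 -0.2539  0.1951] 0.047
side lid_oblong exp [264. 274.] ext [264. 279.  54.  27.] conf 0.76 [ 0.4385 -0.2541 -0.3975] 0.14
t 21.57 tcp [ 0.4763 -0.2506  0.2008] rpy [-3.142e+00  2.000e-03 -3.780e-01] units [ 3.89 -1.42  6.11] twist -3.82
```

View pics/w7.png

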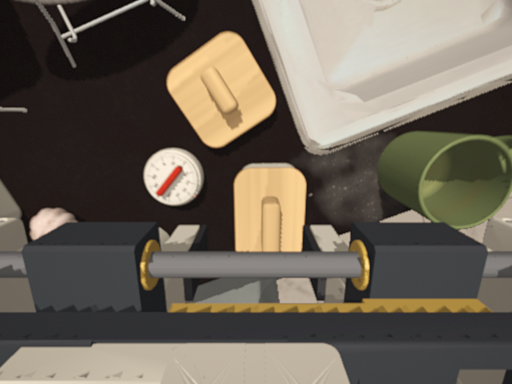

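lid_oblong is home at (271,208), and it took a 33 N press with the height matching. lid_square is at (224,90) with yaw 0.195.

Call:
{"api": "play_rows", "payload": {
  "travel": [
    [0.97, -0.35, 0.2],
    [0.97, -0.35, 0.4],
    [0.97, -0.36, 0.6],
    [0.98, -0.36, 0.8],
    [0, 0, 0.5],
    [0, 0, 0.5],
    [0, 0, 0.5],
    [0, 0, 0.5]
  ],
  "twist": [0, 0, 0, 0, -0.95, -0.95, -0.96, -0.96]
}}

```text
t: 22.58
eef_pos: [0.5791, -0.2537, 0.1001]
ee_rot: [-3.141, 0.002, 0.199]
force: [0.0, 0.7, 0.7]
width: 0.0572
gripper_force: 0.0
```

Call:
{"api": "play_rows", "payload": {
  "travel": [
    [0, 0, 0.4],
    [0, 0, 0]
  ],
  "twist": [0, 0]
}}

```text
t: 22.82
eef_pos: [0.5794, -0.2537, 0.0905]
ee_rot: [-3.141, 0.002, 0.191]
force: [0.0, -0.1, 0.6]
width: 0.0566
gripper_force: 0.0
```

```bash
python3 - <<'E'
from fit import *
delta(.5792,-.2535,.047,.195)
E
```

```text
t 22.82 tcp [ 0.5794 -0.2537  0.0905] rpy [-3.141e+00  2.000e-03  1.910e-01] units [-0.   -0.01  1.74] twist -0.02
```

Call:
{"api": "play_rows", "payload": {
  "travel": [
    [0, 0, 0.9],
    [0, 0, 0.85],
    [0, 0, 0]
  ],
  "twist": [0, 0, 0]
}}

```text
t: 23.2
eef_pos: [0.5794, -0.2537, 0.0469]
ee_rot: [-3.141, 0.003, 0.193]
force: [-0.1, 0.0, 0.3]
width: 0.0572
gripper_force: 0.0
```

Call:
{"api": "play_rows", "payload": {
  "travel": [
    [0, 0, 0],
    [0, 0, 0],
    [0, 0, 0],
    [0, 0, 0],
    [0, 0, 0]
  ],
  "twist": [0, 0, 0, 0, 0],
  "fingers": 0
}}

```text
t: 23.82
eef_pos: [0.5806, -0.2538, 0.0484]
ee_rot: [3.141, -0.0, 0.195]
force: [-0.3, 1.0, 1.4]
width: 0.0179
gripper_force: 25.0
```

```bash
python3 - <<'E'
from fit import *
delta(.58,.086,.165,.02)
E
```

```text
t 23.82 tcp [ 0.5806 -0.2538  0.0484] rpy [ 3.141 -0.     0.195] units [  2.61 -13.34  -4.67] twist 1.16
```

Call:
{"api": "play_rows", "payload": {
  "travel": [
    [0, 0, -0.8],
    [0, 0, -1],
    [0, 0, -1],
    [0, 0, -1],
    [0, 0, -0.9],
    [-0.2, -0.9, 0],
    [-0.2, -1, 0],
    [0, -1, 0]
  ],
  "twist": [0, 0, 0.37, 0.4, 0.4, 0, 0, 0]
}}

```text
t: 24.82
eef_pos: [0.5677, -0.1801, 0.1646]
ee_rot: [-3.141, 0.002, 0.02]
force: [-0.1, 0.1, -0.7]
width: 0.0177
gripper_force: 25.0
```

Call:
{"api": "play_rows", "payload": {
  "travel": [
    [0, -1, 0],
    [0, -1, 0],
    [0, -1, 0],
    [0, -1, 0],
    [0, -1, 0],
    [0, -1, 0],
    [0, -1, 0],
    [0, -1, 0]
  ],
  "twist": [0, 0, 0, 0, 0, 0, 0, 0]
}}

```text
t: 25.82
eef_pos: [0.564, 0.0198, 0.1645]
ee_rot: [3.142, 0.002, 0.02]
force: [0.1, 0.0, -0.5]
width: 0.0178
gripper_force: 25.0
```

Call:
{"api": "play_rows", "payload": {
  "travel": [
    [0, -0.7, 0],
    [0, 0, 0]
  ],
  "twist": [0, 0]
}}

```text
t: 26.08
eef_pos: [0.5644, 0.0372, 0.1651]
ee_rot: [3.142, 0.001, 0.021]
force: [-0.4, 0.1, -1.1]
width: 0.0177
gripper_force: 25.0
```

```bash
python3 - <<'E'
from fit import *
s=arm.get_state();p=s["eef_pos"]
delta(.58,.086,.098,.02)
look("wrist",dict(lid_square=((p[0],p[1],.02),p[2]-.0478),pot_square=((.58,.086,.02),0)),"w8")
potfit("pot_square","lid_square",(.58,.086,.02),(p[0],p[1],.02),p[2]-.0478)
E
```

```text
t 26.07 tcp [0.5644 0.0372 0.1651] rpy [3.142e+00 1.000e-03 2.100e-02] units [ 0.67 -1.94  2.68] twist 0.01
wrist lid_square exp [255. 240.] ext [256. 230. 146. 137.] conf 0.88 [0.5626 0.0371 0.0294] 0.048
wrist pot_square exp [206. 174.] ext [201. 174. 104.  90.] conf 0.92 [0.5771 0.0832 0.0219] 0.448
pot_square [0.5774 0.0825] 0.024 4243.0
```

View pics/w8.png

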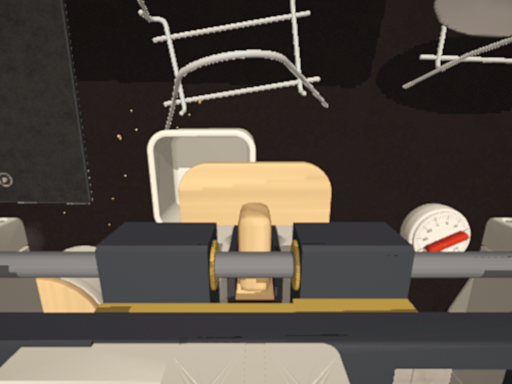

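The lid is held at (256,230), right of pot_square at (201,174). I'll close most of the gap, then re-measure.

Call:
{"api": "play_rows", "payload": {
  "travel": [
    [0.3, -0.7, 0.2],
    [0.3, -0.75, 0.4],
    [0, 0, 0.3],
    [0, 0, 0]
  ],
  "twist": [0, 0, 0, 0]
}}

```text
t: 26.82
eef_pos: [0.5786, 0.0727, 0.1417]
ee_rot: [3.141, 0.002, 0.02]
force: [0.2, -1.2, -1.4]
width: 0.0181
gripper_force: 25.0
```

```bash
python3 - <<'E'
from fit import *
s=arm.get_state();p=s["eef_pos"]
delta(.58,.0845,.098,.02)
look("wrist",dict(lid_square=((p[0]-.0012,p[1],.02),p[2]-.0478)))
potfit("pot_square","lid_square",(.58,.086,.02),(p[0]-.0012,p[1],.02),p[2]-.0478)
look("side",dict(pot_square=((.58,.086),0)))
E
```

```text
t 26.82 tcp [0.5786 0.0727 0.1417] rpy [3.141e+00 2.000e-03 2.000e-02] units [ 0.07 -0.47  1.75] twist -0.00
wrist lid_square exp [255. 242.] ext [257. 231. 151. 136.] conf 0.69 [0.5763 0.0731 0.0204] 0.044
pot_square [0.5765 0.0831] 0.053 1133.0
side pot_square exp [276. 209.] ext [278. 210.  39.  33.] conf 0.96 [ 0.5777  0.0819 -0.0826] 0.155
```

Call:
{"api": "play_rows", "payload": {
  "travel": [
    [0.06, -0.45, 0],
    [0, 0, 0.6],
    [0, 0, 0.6],
    [0, 0, 0]
  ],
  "twist": [0, 0, 0, 0]
}}

```text
t: 27.62
eef_pos: [0.5792, 0.0832, 0.1108]
ee_rot: [3.14, 0.004, 0.019]
force: [0.3, 0.6, -1.0]
width: 0.0177
gripper_force: 25.0
```

Call:
{"api": "play_rows", "payload": {
  "travel": [
    [0, 0, 0.3],
    [0, 0, 0.3],
    [0, 0, 0]
  ],
  "twist": [0, 0, 0]
}}

```text
t: 28.0
eef_pos: [0.5807, 0.0837, 0.0979]
ee_rot: [-3.142, -0.0, 0.019]
force: [-0.4, 0.1, -1.0]
width: 0.018
gripper_force: 25.0
```

No contact force yet, so I press gently.

Call:
{"api": "play_rows", "payload": {
  "travel": [
    [0, 0, 0.08],
    [0, 0, 0.06],
    [0, 0, 0]
  ],
  "twist": [0, 0, 0]
}}

```text
t: 28.38
eef_pos: [0.5808, 0.0838, 0.0977]
ee_rot: [3.142, -0.002, 0.02]
force: [-11.2, 0.0, 26.4]
width: 0.018
gripper_force: 25.0
```

Seated at 26 N. Release, lift clear and check all four.

Call:
{"api": "play_rows", "payload": {
  "travel": [
    [0, 0, 0],
    [0, 0, 0],
    [0, 0, 0],
    [0, 0, -0.8],
    [0, 0, -1],
    [0, 0, -1],
    [0, -0.6, -1],
    [0, -1, -1]
  ],
  "twist": [0, 0, 0, 0, 0, 0, 0, 0],
  "fingers": 0.65
}}

```text
t: 29.38
eef_pos: [0.5797, 0.1236, 0.2151]
ee_rot: [3.141, 0.0, 0.018]
force: [1.0, 0.2, -1.1]
width: 0.0569
gripper_force: 0.0
```

Call:
{"api": "play_rows", "payload": {
  "travel": [
    [-0.6, -1, -0.5],
    [-0.6, -1, -0.5],
    [-0.6, -1, 0],
    [-0.6, -1, 0],
    [0, -1, 0],
    [0, -1, 0],
    [0, -1, 0],
    [0, -1, 0]
  ],
  "twist": [0, 0, 0, 0, 0, 0, 0, 0]
}}

```text
t: 30.38
eef_pos: [0.5162, 0.3242, 0.2392]
ee_rot: [3.141, 0.0, 0.019]
force: [-0.8, -1.4, 0.3]
width: 0.0571
gripper_force: 0.0
```

Call:
{"api": "play_rows", "payload": {
  "travel": [
    [0, -1, 0],
    [0, -1, 0],
    [0, -1, 0],
    [0, -1, 0],
    [0, 0, 0]
  ],
  "twist": [0, 0, 0, 0, 0]
}}

```text
t: 31.0
eef_pos: [0.5138, 0.4247, 0.2389]
ee_rot: [3.141, 0.0, 0.021]
force: [0.4, -0.3, -0.8]
width: 0.0567
gripper_force: 0.0
```

```bash
python3 - <<'E'
from fit import *
O=dict(lid_large=((.436,.2335),.058),lid_small=((.441,-.0845),.044),lid_square=((.579,.084,.02),.05),lid_oblong=((.4375,-.252,-.38),.038),timer=((.5157,-.1605),0),garlic=((.5107,-.001),0))
for n in("top","side"):
    look(n,O)
a=imaging.grab_frame("side")["pixels"][130:330,150:390,::-1];cv2.imwrite("pics/s9.png",cv2.resize(a,None,fx=3,fy=3,interpolation=3))
a=imaging.grab_frame("top")["pixels"][130:255,100:420,::-1];cv2.imwrite("pics/t9.png",cv2.resize(a,None,fx=2.5,fy=2.5,interpolation=3))
E
```

```text
top lid_large exp [198. 212.] ext [199. 213.  41.  38.] conf 0.94 [0.437  0.235  0.0322] 0.059
top lid_small exp [318. 212.] ext [316. 212.  25.  31.] conf 0.78 [ 0.4427 -0.0822  0.1805] 0.14
top lid_square exp [256. 161.] ext [254. 163.  36.  29.] conf 0.55 [0.5804 0.0869 0.0334] 0.09
top lid_oblong exp [380. 214.] ext [380. 215.  33.  46.] conf 0.73 [ 0.4395 -0.2506 -0.3695] 0.082
top timer exp [342. 188.] ext [342. 192.  22.  24.] conf 0.95 [ 0.5157 -0.1605  0.2   ] 0.143
top garlic exp [285. 189.] ext [286. 191.  18.  20.] conf 0.73 [ 5.111e-01 -1.000e-04  1.863e-01] 0.1
side lid_large exp [215. 174.] ext [216. 178.  38.  21.] conf 0.76 [0.4363 0.2302 0.1421] 0.129
lid_small none; exp [245. 231.]
side lid_square exp [277. 193.] ext [279. 198.  38.  22.] conf 0.78 [0.5775 0.0802 0.0621] 0.125
side lid_oblong exp [264. 274.] ext [264. 279.  55.  29.] conf 0.70 [ 0.4379 -0.2544 -0.3714] 0.083
side timer exp [284. 260.] ext [282. 265.  28.  22.] conf 0.87 [ 0.517  -0.1606 -0.2104] 0.405
side garlic exp [262. 227.] ext [264. 231.  16.  16.] conf 0.65 [ 0.516   0.0059 -0.0895] 0.369
```

View pics/s9.png

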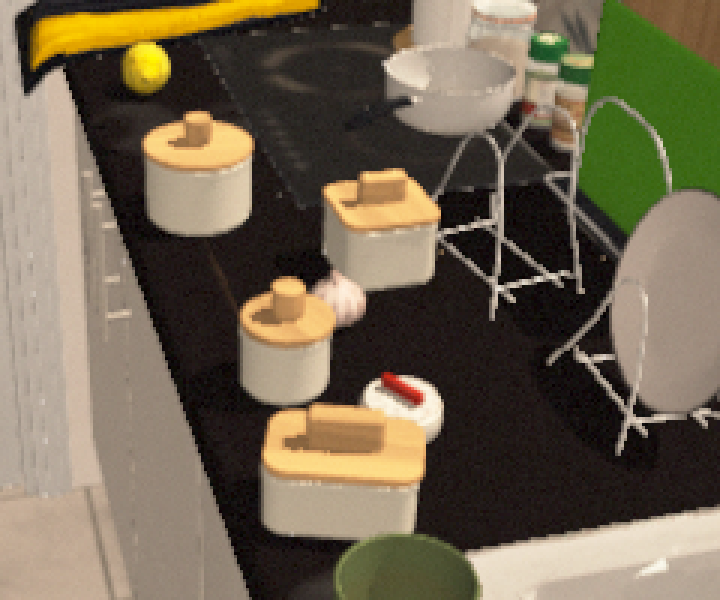

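View pics/t9.png

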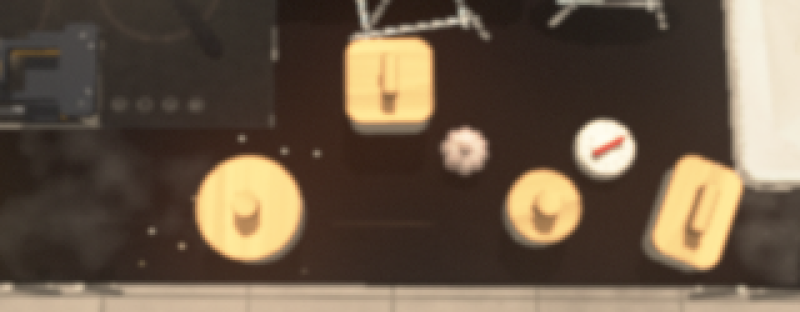

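Both views show all four lids on their matching pots, with the timer and garlic where they were. The picture allowance is used up, so I check lid heights numerically.

```bash
python3 - <<'E'
from fit import *
O=dict(lid_large=((.436,.2335,0),.058),lid_small=((.441,-.0845,0),.044),lid_square=((.579,.084,.03),.05),lid_oblong=((.4375,-.252,-.375),.038))
f=cam("side");ft=cam("top")
for o,(g,h) in O.items():
    V=[]
    for ff,n in((f,"side"),(ft,"top")):
        e=proj(ff,[*g[:2],h+.03]);L=[b for b in models.silhouettes(o,n) if np.hypot(*(np.array(b["extent"][:2])-e))<10]
        if L:V.append((ff,L[0]["pixels"].astype(np.float32)))
    print(o,len(V),[(dz,round(fit(o,V,g,h+dz/1000)[1],3)) for dz in(-6,-3,0,3,6,9)])
# white band between plate's lower edge and pot in side view: grey level / saturation down columns
im=cv2.cvtColor(f["pixels"],cv2.COLOR_RGB2HSV)
for o,cols in(("lid_oblong",(242,256,270,284)),("lid_square",(264,274,284,292)),("lid_large",(202,215,228)),("lid_small",(233,245,257))):
    g,h=O[o];e=proj(f,[*g[:2],h]);r0=int(e[1])
    for c in cols:
        s=im[r0-4:r0+22,c,1].astype(int);v=im[r0-4:r0+22,c,2];k=np.where((s[:-1]>70)&(s[1:]<=70))[0]
        print(o,c,"edge rows",(k+r0-4).tolist(),"V after",v[k[-1]+1:k[-1]+6].tolist() if len(k) else "")
E
```

```text
lid_large 2 [(-6, np.float64(0.088)), (-3, np.float64(0.067)), (0, np.float64(0.072)), (3, np.float64(0.095)), (6, np.float64(0.133)), (9, np.float64(0.175))]
lid_small 1 [(-6, np.float64(0.069)), (-3, np.float64(0.074)), (0, np.float64(0.08)), (3, np.float64(0.086)), (6, np.float64(0.094)), (9, np.float64(0.101))]
lid_square 2 [(-6, np.float64(0.09)), (-3, np.float64(0.089)), (0, np.float64(0.114)), (3, np.float64(0.155)), (6, np.float64(0.199)), (9, np.float64(0.238))]
lid_oblong 2 [(-6, np.float64(0.084)), (-3, np.float64(0.077)), (0, np.float64(0.098)), (3, np.float64(0.141)), (6, np.float64(0.188)), (9, np.float64(0.232))]
lid_oblong 242 edge rows [289] V after [180, 184, 183, 179, 179]
lid_oblong 256 edge rows [290] V after [214, 188, 186, 184, 184]
lid_oblong 270 edge rows [291] V after [184, 187, 181, 181, 182]
lid_oblong 284 edge rows [292] V after [222, 194, 185, 185, 191]
lid_square 264 edge rows [205] V after [145, 143, 143, 142, 143]
lid_square 274 edge rows [207] V after [232, 191, 183, 185, 191]
lid_square 284 edge rows [206] V after [207, 184, 179, 182, 185]
lid_square 292 edge rows [205] V after [195, 184, 185, 197, 197]
lid_large 202 edge rows [184] V after [163, 166, 167, 165, 166]
lid_large 215 edge rows [187] V after [208, 183, 183, 184, 183]
lid_large 228 edge rows [185] V after [235, 211, 205, 217, 218]
lid_small 233 edge rows [242] V after [159, 164, 162, 163, 162]
lid_small 245 edge rows [246] V after [187, 183, 182, 184, 186]
lid_small 257 edge rows [243] V after [205, 215, 217, 219, 219]
```

No lid fits best above its home height, and no dark gap shows under any plate. Handing in.

```bash
python3 -c "
from station import arm
print(arm.job_done())"
```

```text
the job is handed in; nothing more can be done
None
```

All four lids are back on their matching pots and appear level and fully home in the last camera checks, the timer and garlic look unmoved, and the job was handed in after about 31 s of the 104 s allowed.

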